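# Load the last bearing housing and close the transport box

### The job

Stand the loose bearing housing upright on the floor of the empty bay of the transport box, next to the one already packed. Then close the box with the large lid that fits it, its long side along the box's long side, seated flat and all the way down, and leave the small lid where it lies.

Things in the scene. Friction and masses are not known exactly. Their poses are not given: they have to be found in the camera images.
- box: Fixed grey open box, 150 (x) x 200 (y) x 78 mm high, walls and floor 5. Origin: centre of its underside; x, y along its sides, z up. A 5 thick divider along x at y = 0 (top 45 above the bench) makes two bays of 140 (x) x 92 (y). The -y bay holds a housing, fixed there; the +y bay is empty: its centre is x = 0, y = +48.5, its floor z = 5.
- housing_mid (a point): Loose aluminium bearing housing standing upright on the bench: round hub of diameter 38 mm on a round flange of diameter 60, 8 thick; 56 high in all, about 0.3 kg. The point is on its axis, half-way up (28 above its underside); z is its axis, up. Grip it by the hub, 8 to 56 above the underside.
- lid_grip (a point): Large grey lid, right way up on the bench: plate 170 (x) x 220 (y) x 6 mm over a plug 120 x 170 x 8 that enters the box with 10 play all round; 0.3 kg. Dark bridge handle along y: bar 16 wide (x), 90 long, 14 high, 21 clear above the plate. Point: the bar's centre, 42 above the plug's underside; z up. Seated on the box (either way round) it is 112 above the bench.
- small_lid_grip (a point): Smaller grey lid of the same make, too small for the box, to be left alone: plate 105 (x) x 140 (y) x 6 mm over a plug 8 thick, same handle. The point is the centre of the handle bar, 42 above the underside; axes as for the large lid.
Things that resemble listed ones, but are neither listed nor needed, are in the scene too. There is more than one size of the part that bears housing_mid; the job needs the smallest.

How it is judged:
By the outcome, as a careful person would: the job done as asked, in the order asked, and still so for the second after the job is handed in, with the robot touching nothing.
It also fails if it takes over 61 s, if anything falls off the work surface, if the arm or the gripper's body presses on something with over 40 N, if the wrist force passes 120 N, or if a joint passes its speed limit or range.

### The arm

A 6-joint arm with a two-finger parallel gripper is mounted at the origin on the work surface. World frame = base frame: x ahead of the robot, y to its left, z up, the work surface at z = 0. Lengths are in m, angles in degrees, forces in N, time in s.
With the tool pointing down it reaches from about 0.425 to 0.95 m from the base axis. Payload 14.7 kg.
Tool frame: the origin (TCP) lies between the finger pads; the fingertips stand manip.finger_overhang ahead of it and the grasp point (between the pads) lies 8 mm behind it (manip.finger_overhang is the distance from the TCP to the fingertips, in m); z points along the fingers, y is the direction in which the jaws open and shut (so a half turn about z gives the same grasp; the last joint's range is limited). The gripper opens to 85 mm and grips with 20 to 120 N. Pads are 22 mm wide; open, the fingers measure 114 mm over their backs; the gripper's body (76 mm by 85 mm) begins 54 mm behind the grasp point. The pads swing forward as they close: fully open they stand 13 mm farther back than shut.
Start: joints at [-70.107, 27.513, 91.461, -0, 61.026, -2.67], TCP at [0.249, -0.6, 0.217] pointing down, gripper open.
Joint ranges: [-157.49, 157.49], [-46.99, 117.5], [13.45, 153.17], [-89.5, 269.5], [5.16, 153.95], [-167.48, 167.48]. Speed limits (degrees/s): [108.29, 108.29, 136.94, 172.46, 172.46, 172.46].

### API

Orientations are given as [roll, pitch, yaw] about the fixed x, y, z axes, in that order (R = Rz(yaw) Ry(pitch) Rx(roll)).
In Python, from rig import sensors, imaging, manip gives the robot as it stands.
- The arm moves only by the tool play_rows, never from a script. Its argument "series" is a list that holds one entry, the list of rows, each a list of 7 numbers: the shift along the tool's x, y, z in m, then the turn, a rotation vector about the tool's x, y, z in degrees, then the opening in per cent of the stroke, from 0 (shut) to 100 (fully open). In form: [[[dx, dy, dz, wx, wy, wz, claw], ...]]. A call has 1 to 10 rows; each row shifts and turns the commanded pose from where the row before left it, along the tool's axes as they then stand; what a row does not reach is not made up. A row lasts 1/12 s, in which the tool goes at most 41.7 mm and 7.16 degrees, less where a joint would pass 70% of its speed; a pose out of reach is approached as far as the arm can. A call is refused whole if a number of a shift passes 0.0417 or a number of a turn 7.16, either way. A call with a gripper value outside its range is refused whole. The fingers move at their own pace and stop on an object; the grip force is fixed at half the most. Time passes only in rows, so rows that do not move let the fingers close. It gives the time, the measured TCP pose, the force and the opening at its end, in the units of the state.
- sensors.state(): the state, without advancing time (a new reading comes with each control period).
- imaging.get_image(name): name is "scene" or "side" or "wrist"; returns a dict with "img" (384x512x3 uint8, red, green, blue), "K" (3x3 intrinsics, pixels), "k1" (the pictures are not rectified: a ray, as slopes to the right and down, at radius r is drawn at 1 + k1 r^2 times it, then the intrinsics apply), "rvec" (rotation vector, rad) and "tvec" (3), from world to camera coordinates, as OpenCV has them. Camera axes: x right, y down, z forward; pixel columns grow to the right and rows downward; lengths in m; the calibration is good to about 2 mm. A picture is of the moment at which its call begins. There is no depth.
- manip.sign_off(): hands the job in, once; it reports no verdict.
The state is a dict: "clock": time; "qpos": joint angles; "joint_velocities": joint speeds; "effort": joint torques, N m; "tool_pos": TCP position; "tool_rot": TCP orientation; "contact_force": force on the tool from outside, world axes, zero at the start; "moment": the same for the moment, N m; "gripper_width": opening from 0.0 (shut) to 1.0 (fully open).
Only numpy, scipy, OpenCV 4.12 (cv2) and the standard library are available. Lean on these libraries where they do the work, as an engineer would, in place of code of your own. Each camera call takes 0.05 s, during which the arm holds its last target.

## Working session

There is one attempt and no reset: what is moved stays moved. The work goes in short steps, Python scripts to look and compute and a tool call to move; the robot and the scene stay as the last step left them, time stands still between calls to the robot, and variables do not carry over. Pictures are saved under pics/ and viewed, and the job is handed in when it is done.

Besides the shell and the picture viewer there is one more tool, called after "Call:" as a command line: name --argument value ..., lists and objects as JSON in quotes. play_rows: Moves the arm, as the interface text tells. Its arguments: {"type":"object","properties":{"series":{"type":"array","items":{"type":"array","items":{"type":"array","items":{"type":"number"}}}}},"required":["series"]}

```bash
ls; mkdir -p pics
python3 - <<'E'
from rig import sensors, imaging, manip
import cv2,numpy as np
print(manip.finger_overhang); print(sensors.state())
for n in ["scene","side","wrist"]:
    d=imaging.get_image(n); cv2.imwrite(f"pics/{n}0.png",d["img"][:,:,::-1]); print(n,d["K"].tolist(),d["k1"],d["rvec"],d["tvec"])
E
```

```text
pics
0.011
{'clock': 0.0, 'qpos': array([-7.01084916e+01,  2.75507433e+01,  9.14947533e+01, -2.83299574e-04,
        6.10266720e+01, -2.66887280e+00]), 'joint_velocities': array([-0.05331718,  0.04122325, -0.03023959, -0.02301197,  0.07452308,
       -0.01633934]), 'effort': array([ 4.35068359e-03, -9.50626016e+01, -4.30183983e+01,  1.17545974e-04,
        1.21353543e-02,  6.12352187e-05]), 'tool_pos': array([ 0.24925456, -0.59982726,  0.21675583]), 'tool_rot': array([-1.79927898e+02, -3.11304165e-03,  2.25605166e+01]), 'contact_force': array([0.00865316, 1.42740898, 0.59768605]), 'moment': array([-0.03359313,  0.04151121, -0.00299996]), 'gripper_width': 0.9978631152604014}
scene [[479.87175670334, 0.0, 254.2118636278528], [0.0, 479.87175670334, 194.55137623190356], [0.0, 0.0, 1.0]] 0.014634248918389185 [ 2.04710627  0.9103839  -0.4335047 ] [-0.3546026  -0.17069933  1.76382305]
side [[438.9891398590716, 0.0, 254.21314997357482], [0.0, 438.9891398590716, 188.77157196569485], [0.0, 0.0, 1.0]] 0.05370587920449629 [ 0.91597352 -2.30973518  1.24847573] [0.36988496 0.24202528 1.05209537]
wrist [[334.09074827970466, 0.0, 259.3313605130184], [0.0, 334.09074827970466, 193.68207467053696], [0.0, 0.0, 1.0]] -0.06894543851243431 [-2.41090916  1.60946172  0.2292535 ] [-0.64895599 -0.03427433  0.37721923]
```

View pics/scene0.png

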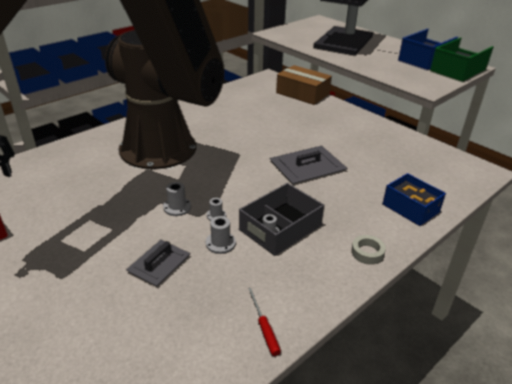

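View pics/side0.png

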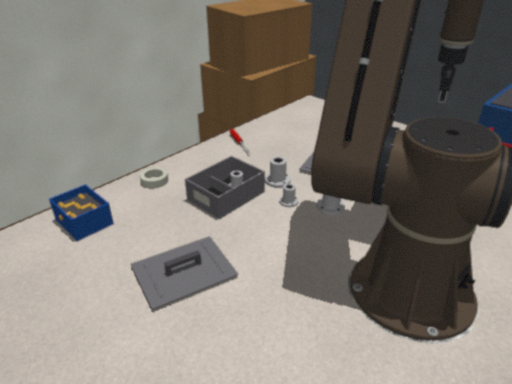

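View pics/wrist0.png

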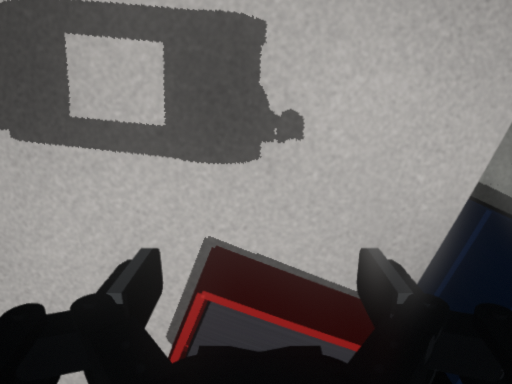

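The scene picture shows three loose housings at about (176,198), (216,208) and (220,235). The box is at (281,217), the large lid at (308,163) and the small lid at (159,262). The middle housing, also at side (289,195), looks the smallest. I'll enlarge the crops and measure.

```bash
cat > h.py <<'E'
import cv2,numpy as np
from rig import sensors, imaging, manip
def cam(n):
    d=imaging.get_image(n); return d
def ray(d,uv):
    K=np.array(d["K"]);k=float(d["k1"])
    p=cv2.undistortPoints(np.array([[uv]],float),K,np.array([k,0,0,0,0.]))[0,0]
    R,_=cv2.Rodrigues(np.array(d["rvec"],float)); t=np.array(d["tvec"],float)
    return -R.T@t, R.T@np.array([p[0],p[1],1.])
def onz(d,uv,z):
    c,v=ray(d,uv); return c+v*(z-c[2])/v[2]
def proj(d,P):
    K=np.array(d["K"]);k=float(d["k1"])
    return cv2.projectPoints(np.array(P,float).reshape(-1,3),np.array(d["rvec"],float),np.array(d["tvec"],float),K,np.array([k,0,0,0,0.]))[0][:,0]
def tri(d1,u1,d2,u2):
    c1,v1=ray(d1,u1);c2,v2=ray(d2,u2)
    s=np.linalg.lstsq(np.c_[v1,-v2],c2-c1,rcond=None)[0]
    a=c1+s[0]*v1;b=c2+s[1]*v2
    return (a+b)/2,np.linalg.norm(a-b)
def crop(d,x0,y0,x1,y1,f,name):
    im=cv2.resize(d["img"][y0:y1,x0:x1,::-1],None,fx=f,fy=f,interpolation=cv2.INTER_CUBIC)
    for x in range((x0+9)//10*10,x1,10):
        cv2.line(im,(int((x-x0+.5)*f),0),(int((x-x0+.5)*f),8 if x%50 else 20),(0,255,255),1)
    for y in range((y0+9)//10*10,y1,10):
        cv2.line(im,(0,int((y-y0+.5)*f)),(8 if y%50 else 20,int((y-y0+.5)*f)),(0,255,255),1)
    cv2.imwrite("pics/"+name,im)
E
python3 - <<'E'
from h import *
d=cam("scene");s=cam("side")
crop(d,150,140,350,290,4,"sc1.png")
crop(s,120,140,320,290,4,"sd1.png")
print(ray(d,(256,192)),ray(s,(256,192)))
for n,uv in [("A",(176,210)),("B",(216,216)),("C",(220,246)),("box",(281,235)),("lid",(308,166)),("slid",(159,268))]: print(n,onz(d,uv,0))
for n,uv in [("B",(289,203)),("C",(278,182)),("box",(225,190)),("lid",(184,273))]: print(n,onz(s,uv,0))
E
```

```text
(array([ 1.34646381, -0.78355099,  0.91598911]), array([-0.58375123,  0.55918274, -0.58872007])) (array([-0.2515142 ,  0.79482848,  0.77928435]), array([ 0.5738323 , -0.60539065, -0.55162424]))
A [ 0.34583092 -0.16239619  0.        ]
B [ 0.44916107 -0.08873428  0.        ]
C [ 0.56046792 -0.16440591  0.        ]
box [ 6.40658823e-01 -2.48921991e-03  1.11022302e-16]
lid [0.44443458 0.32996374 0.        ]
slid [ 0.52016361 -0.33969497  0.        ]
B [ 0.44194265 -0.08499161  0.        ]
C [ 0.54684416 -0.15422426  0.        ]
box [ 6.40878708e-01 -5.75231731e-04  0.00000000e+00]
lid [0.43887776 0.33098987 0.        ]
```

View pics/sc1.png

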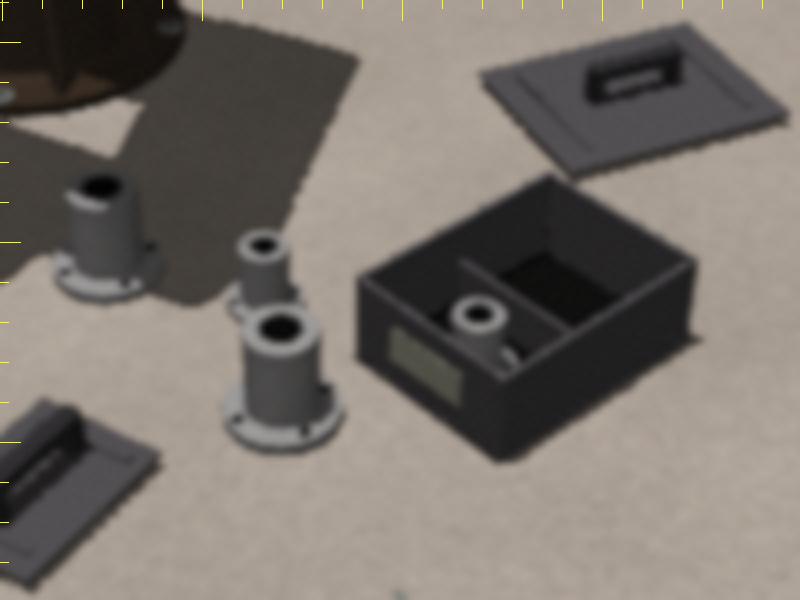

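View pics/sd1.png

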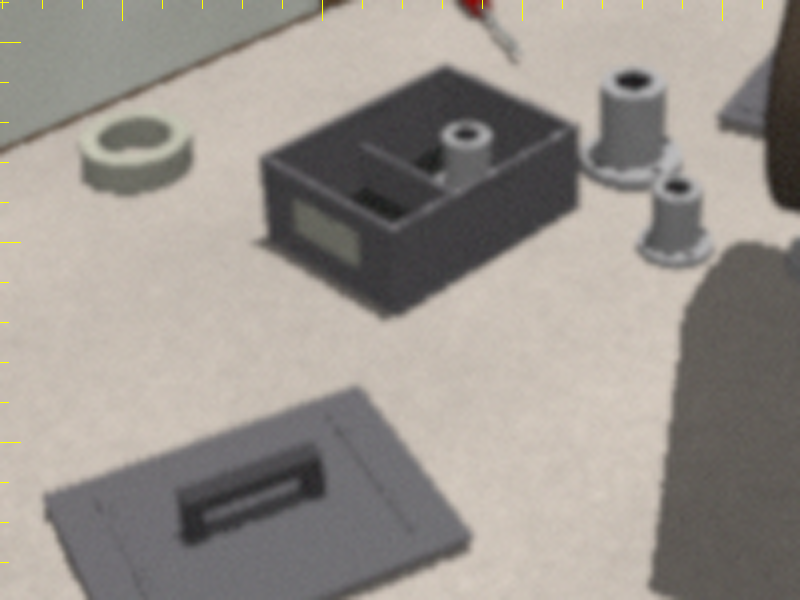

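B, at scene (216,208) and side (289,195), has the thinnest hub and lowest height of the three, matching the packed housing. A (176,198) and C (220,235) are clearly larger. Next I'll measure B, the box and the lid from both views.

Run:
```python
from h import *
d=cam("scene");s=cam("side")
S=lambda x,y:(150+x/4-.5,140+y/4-.5)
T=lambda x,y:(120+x/4-.5,140+y/4-.5)
print("Btop",tri(d,S(264,244),s,T(678,185)))
print("Ctop",tri(d,S(280,327),s,T(633,80)))
print("packed top",tri(d,S(480,314),s,T(467,133)))
# hub widths at z=.056
print("B hub w", np.linalg.norm(onz(d,S(238,245),.056)-onz(d,S(289,245),.056)),"C",np.linalg.norm(onz(d,S(243,328),.08)-onz(d,S(320,328),.08)))
sc=[S(550,177),S(695,263),S(503,381),S(358,278)]
P=[onz(d,u,.078) for u in sc]
sd=[T(447,67),T(578,128),T(393,230),T(262,157)]
Q=[onz(s,u,.078) for u in sd]
for n,X in(("scene",P),("side",Q)):
    print(n,"corners\n",np.round(X,4)); X=np.array(X)
    print("centre",X.mean(0),"sides",[np.linalg.norm(X[i]-X[i-3]) for i in range(4)])
    for i in range(4):
        e=X[(i+1)%4]-X[i]; print(np.degrees(np.arctan2(e[1],e[0])))
crop(s,125,225,245,310,6.6,"lid1.png")
crop(d,265,140,355,190,8,"lid2.png")
```

```text
Btop (array([ 0.44856533, -0.08883059,  0.05864343]), np.float64(0.001079713461903394))
Ctop (array([ 0.55328487, -0.15780797,  0.08177469]), np.float64(0.000290966665373767))
packed top (array([ 0.61612485, -0.02921788,  0.06268377]), np.float64(0.0010408032701462692))
B hub w 0.0376662733118964 C 0.052312804225476836
scene corners
 [[ 0.5463  0.1126  0.078 ]
 [ 0.6898  0.1143  0.078 ]
 [ 0.69   -0.0797  0.078 ]
 [ 0.5438 -0.0793  0.078 ]]
centre [0.61746082 0.01695414 0.078     ] sides [np.float64(0.14351793595541443), np.float64(0.19400010108375998), np.float64(0.1461592041599909), np.float64(0.1919670124435436)]
0.6452760951343628
-89.93413754619819
179.83064888087148
89.27568385319707
side corners
 [[ 0.6849 -0.0751  0.078 ]
 [ 0.5391 -0.0761  0.078 ]
 [ 0.5402  0.1181  0.078 ]
 [ 0.6861  0.1188  0.078 ]]
centre [0.61256744 0.02143902 0.078     ] sides [np.float64(0.1457476130400788), np.float64(0.19419536264785173), np.float64(0.14593734734049882), np.float64(0.1939145988830446)]
-179.62173700832804
89.69656755288005
0.267103096210526
-90.36040328940032
```

View pics/lid1.png

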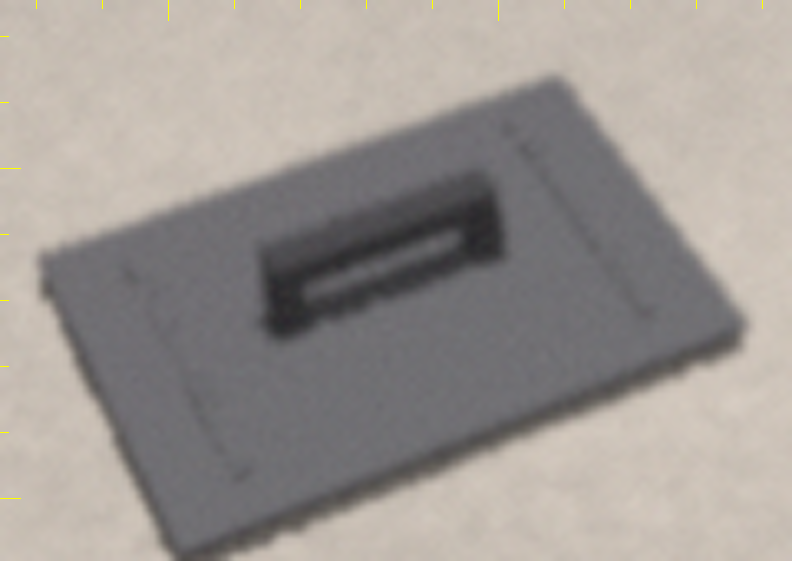

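View pics/lid2.png

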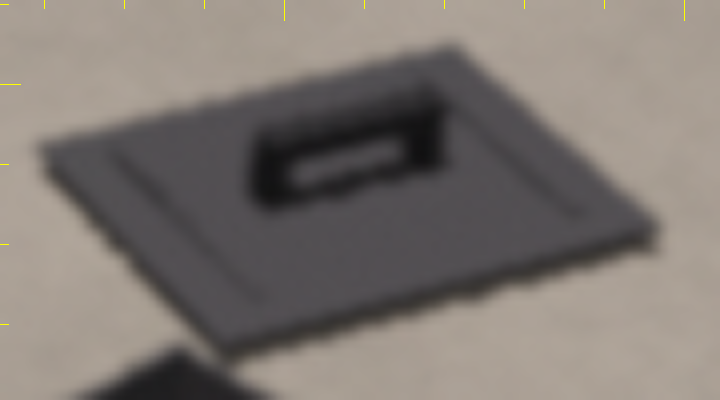

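Run:
```python
from h import *
d=cam("scene");s=cam("side")
A=lambda x,y:(125+x/6.6-.5,225+y/6.6-.5)
B=lambda x,y:(265+x/8-.5,140+y/8-.5)
for n,c,pts,hb in(("side",s,[A(563,73),A(748,322),A(175,553),A(38,254)],[A(260,248),A(487,172),A(500,195),A(268,272)]),("scene",d,[B(455,42),B(660,228),B(225,353),B(38,148)],[B(262,130),B(425,86),B(445,102),B(255,150)])):
    X=np.array([onz(c,u,.014) for u in pts]); print(n,np.round(X,4).tolist(),X.mean(0),[round(float(np.linalg.norm(X[i]-X[i-3])),4) for i in range(4)])
    print([round(float(np.degrees(np.arctan2(*(X[(i+1)%4]-X[i])[1::-1]))),2) for i in range(4)])
    H=np.array([onz(c,u,.049) for u in hb]);print("bar",np.round(H,4).tolist(),H.mean(0))
S=lambda x,y:(150+x/4-.5,140+y/4-.5)
T=lambda x,y:(120+x/4-.5,140+y/4-.5)
print(onz(d,S(264,244),.056),onz(s,T(678,185),.056))
print(proj(d,[[.4450,-.0865,.0]]),proj(s,[[.445,-.0865,0]]))
```

```text
side [[0.4889, 0.1992, 0.014], [0.3285, 0.2496, 0.014], [0.3927, 0.4603, 0.014], [0.5546, 0.4089, 0.014]] [0.44117884 0.32949916 0.014     ] [0.1681, 0.2202, 0.1698, 0.2198]
[162.53, 73.04, -17.63, -107.4]
bar [[0.4607, 0.3696, 0.049], [0.4318, 0.2855, 0.049], [0.4182, 0.2907, 0.049], [0.4482, 0.3753, 0.049]] [0.43970532 0.33027519 0.049     ]
scene [[0.3931, 0.4584, 0.014], [0.5552, 0.4057, 0.014], [0.4968, 0.1956, 0.014], [0.333, 0.2474, 0.014]] [0.44451247 0.32677628 0.014     ] [0.1704, 0.2181, 0.1718, 0.2193]
[-18.01, -105.53, 162.42, 74.11]
bar [[0.4248, 0.2905, 0.049], [0.4465, 0.3714, 0.049], [0.4611, 0.3678, 0.049], [0.4339, 0.2764, 0.049]] [0.44157368 0.3265275  0.049     ]
[ 0.44627279 -0.0863881   0.056     ] [ 0.45084386 -0.09256119  0.056     ]
[[215.70893999 215.04510415]] [[288.5504642  202.41166281]]
```

Two-view results against the given sizes:

| Thing | World position (m) | Check |
|---|---|---|
| Housing B | (0.4485, −0.0895) | hub 37.7 mm, height about 58 mm: fits |
| Box | (0.615, 0.019), yaw about 0 | +y bay centre about (0.615, 0.068) |
| Large lid | (0.443, 0.328), yaw about −17° | plate 170 × 219: fits |

Next I turn the tool to yaw 90, so that tool x = world +y, tool y = world +x and tool z = down.

Call:
play_rows --series '[[[0,0,0,0,0,-6.74,100],[0,0,0,0,0,-6.74,100],[0,0,0,0,0,-6.74,100],[0,0,0,0,0,-6.74,100],[0,0,0,0,0,-6.74,100],[0,0,0,0,0,-6.74,100],[0,0,0,0,0,-6.74,100],[0,0,0,0,0,-6.74,100],[0,0,0,0,0,-6.74,100],[0,0,0,0,0,-6.74,100]]]'

```text
clock: 1.28
tool_pos: [0.2494, -0.6002, 0.2174]
tool_rot: [180.0, 0.0, 90.3]
contact_force: [-0.6, 0.2, 0.5]
gripper_width: 1.001
```

Call:
play_rows --series '[[[0.034,0.013,0,0,0,0,100],[0.034,0.013,0,0,0,0,100],[0.034,0.013,0,0,0,0,100],[0.034,0.013,0,0,0,0,100],[0.034,0.013,0,0,0,0,100],[0.034,0.013,0,0,0,0,100],[0.034,0.013,0,0,0,0,100],[0.034,0.013,0,0,0,0,100],[0.034,0.013,0,0,0,0,100],[0.034,0.013,0,0,0,0,100]]]'

```text
clock: 2.12
tool_pos: [0.3799, -0.2587, 0.2176]
tool_rot: [180.0, 0.0, 89.9]
contact_force: [0.3, -0.3, -0.0]
gripper_width: 0.999
```

Call:
play_rows --series '[[[0.034,0.013,0,0,0,0,100],[0.034,0.013,0,0,0,0,100],[0.034,0.013,0,0,0,0,100],[0.034,0.013,0,0,0,0,100],[0,0,0,0,0,0,100],[0,0,0,0,0,0,100]]]'

```text
clock: 2.62
tool_pos: [0.4323, -0.1227, 0.2176]
tool_rot: [180.0, 0.0, 90.2]
contact_force: [0.0, -0.8, -0.3]
gripper_width: 1.002
```

Run:
```python
from h import *
s=sensors.state(); print(s["tool_pos"],s["tool_rot"],s["qpos"])
w=cam("wrist"); cv2.imwrite("pics/w1.png",w["img"][:,:,::-1])
print(proj(w,[[.4485,-.0895,.056],[.4485,-.0895,.008]]),ray(w,(256,192)))
```

```text
[ 0.43228823 -0.12266771  0.21755004] [1.79981797e+02 6.29292923e-03 9.01877654e+01] [-1.97086388e+01  1.13832419e+01  1.16635063e+02  3.52585685e-04
  5.19624364e+01 -1.98966224e+01]
[[275.68305978 139.43712787]
 [273.56928763 134.0281992 ]] (array([ 0.43285417, -0.0511168 ,  0.3720977 ]), array([-0.00881796, -0.27370775, -0.96183735]))
```

View pics/w1.png

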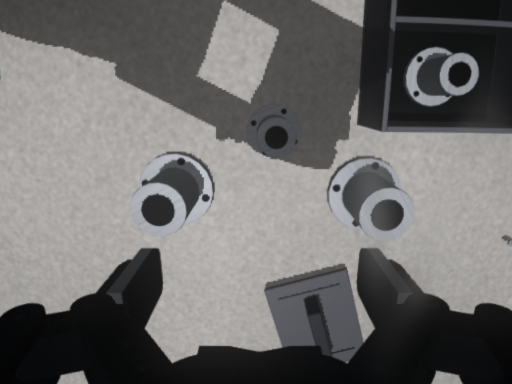

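The wrist view shows the smallest housing B with its bore at (276,137), predicted at (275.7,139.4). The larger ones are at (160,208) and (387,213), and the packed one is at (458,73). I'll take an enlarged crop and measure again.

Run:
```python
from h import *
w=cam("wrist"); crop(w,225,85,325,165,8,"w1c.png")
g=cv2.cvtColor(w["img"],cv2.COLOR_RGB2GRAY)[110:165,240:312]
for th in(25,30,35):
    m=(g<th).astype(np.uint8); n,l,st,c=cv2.connectedComponentsWithStats(m)
    for i in range(1,n):
        if st[i,4]>150: u=c[i]+[240,110]; print(th,st[i],u,onz(w,u,.056))
```

```text
30 [ 26  15  21  21 342] [276.36842105 135.50292398] [ 0.44876112 -0.08697857  0.056     ]
35 [ 26  15  22  22 377] [276.37400531 135.60477454] [ 0.44876773 -0.08707381  0.056     ]
```

View pics/w1c.png

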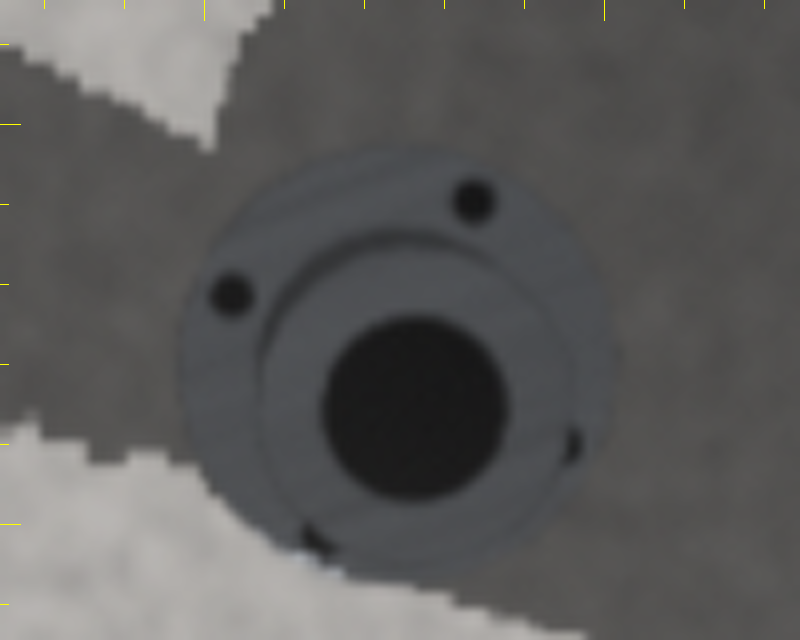

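B is confirmed by crop: flange 53 px, hub 38 px, ratio 0.66, so 38/60. I'll move above it at (0.449, −0.0875) and descend to TCP z = 0.028.

Call:
play_rows --series '[[[0.0176,0.0082,0,0,0,0,100],[0.0176,0.0082,0,0,0,0,100],[0,0,0.025,0,0,0,100],[0,0,0.025,0,0,0,100],[0,0,0.025,0,0,0,100],[0,0,0.025,0,0,0,100],[0,0,0,0,0,0,100],[0,0,0,0,0,0,100]]]'

```text
clock: 3.38
tool_pos: [0.4472, -0.09, 0.117]
tool_rot: [-179.8, -0.0, 89.9]
contact_force: [-0.2, -0.8, 0.8]
gripper_width: 1.001
```

Run:
```python
from h import *
s=sensors.state(); print(s["tool_pos"],s["tool_rot"])
w=cam("wrist"); cv2.imwrite("pics/w2.png",w["img"][:,:,::-1])
print(proj(w,[[.4488,-.0875,.056]]))
```

```text
[ 0.44716517 -0.09000039  0.11696489] [-1.79849890e+02 -3.75565190e-02  8.98605481e+01]
[[260.78179745 203.02008106]]
```

View pics/w2.png

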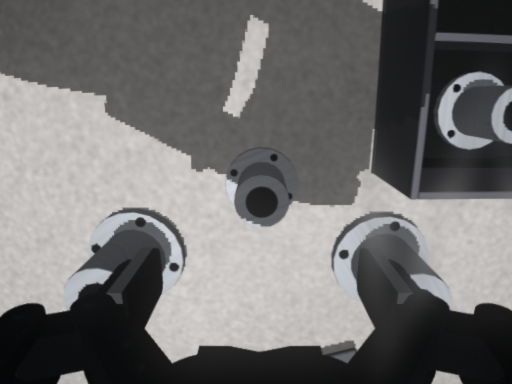

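Run:
```python
from h import *
w=cam("wrist")
for z in(0,):print(onz(w,(137,250),.008),onz(w,(381,257),.01), onz(w,(137+48,250),.008),onz(w,(381-48,257),.01))
```

```text
[ 0.3413905  -0.14639602  0.008     ] [ 0.55534612 -0.15266073  0.01      ] [ 0.38392623 -0.14616514  0.008     ] [ 0.51286861 -0.15219468  0.01      ]
```

The larger housings' flanges stay about 27 mm clear of the fingers. Going down.

Call:
play_rows --series '[[[0.0025,0.0016,0.02,0,0,0,100],[0,0,0.02,0,0,0,100],[0,0,0.02,0,0,0,100],[0,0,0.015,0,0,0,100],[0,0,0.014,0,0,0,100],[0,0,0,0,0,0,100],[0,0,0,0,0,0,100]]]'

```text
clock: 4.07
tool_pos: [0.4503, -0.087, 0.0293]
tool_rot: [180.0, 0.0, 89.9]
contact_force: [0.6, -0.6, 0.5]
gripper_width: 0.999
```

Call:
play_rows --series '[[[0,0,0,0,0,0,20],[0,0,0,0,0,0,20],[0,0,0,0,0,0,20],[0,0,0,0,0,0,20],[0,0,0,0,0,0,20],[0,0,0,0,0,0,20],[0,0,0,0,0,0,20],[0,0,0,0,0,0,20]]]'

```text
clock: 4.73
tool_pos: [0.4499, -0.0867, 0.0292]
tool_rot: [180.0, 0.0, 90.0]
contact_force: [-4.3, -0.1, 18.8]
gripper_width: 0.41
```

The fingers stopped near 0.41 (about 35–38 mm), as expected for the hub. The upward force comes from the pads swinging forward. I'll shut to full grip and lift slightly.

Call:
play_rows --series '[[[0,0,0,0,0,0,0],[0,0,0,0,0,0,0],[0,0,0,0,0,0,0],[0,0,0,0,0,0,0],[0,0,-0.005,0,0,0,0],[0,0,-0.005,0,0,0,0],[0,0,-0.01,0,0,0,0],[0,0,-0.02,0,0,0,0],[0,0,0,0,0,0,0],[0,0,0,0,0,0,0]]]'

```text
clock: 5.57
tool_pos: [0.4505, -0.0868, 0.0692]
tool_rot: [179.9, 0.0, 90.0]
contact_force: [0.6, -0.4, -3.6]
gripper_width: 0.406
```

Run:
```python
from h import *
w=cam("wrist");s=cam("side")
im=np.hstack([w["img"][80:384,100:440],cv2.resize(s["img"][140:216,240:320],None,fx=4,fy=4)])
cv2.imwrite("pics/w3.png",im[:,:,::-1])
```

```text
(no output)
```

View pics/w3.png

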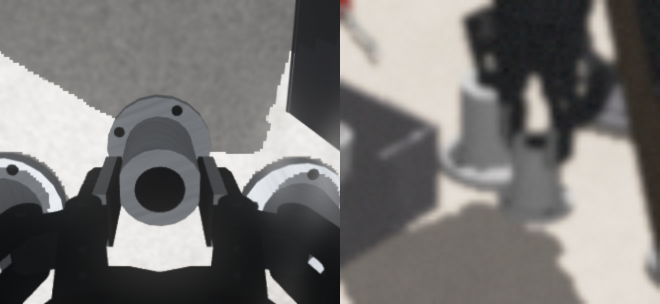

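The housing is held upright: wrist shows its bore at about (260,268), and the wrist force of −3.6 N fits 0.3 kg. I'll lift it, then go towards the bay.

Call:
play_rows --series '[[[0,0,-0.035,0,0,0,0],[0,0,-0.035,0,0,0,0],[0,0,-0.035,0,0,0,0],[0,0,-0.035,0,0,0,0],[0.0,0.02,0,0,0,0,0],[0.02,0.025,0,0,0,0,0],[0.025,0.025,0,0,0,0,0],[0.025,0.025,0,0,0,0,0],[0,0,0,0,0,0,0],[0,0,0,0,0,0,0]]]'

```text
clock: 6.5
tool_pos: [0.5452, -0.0154, 0.2069]
tool_rot: [-179.9, -0.0, 90.1]
contact_force: [-0.3, -0.8, -3.3]
gripper_width: 0.405
```

Run:
```python
from h import *
s=sensors.state(); print(s["tool_pos"],s["tool_rot"])
w=cam("wrist");cv2.imwrite("pics/w4.png",w["img"][:,:,::-1])
P=[[.615+a,.019+b,.078] for a,b in((-.075,-.1),(-.075,.1),(.075,.1),(.075,-.1))]
print(proj(w,P))
```

```text
[ 0.54523849 -0.01543444  0.20693495] [-1.79902553e+02 -1.29402126e-02  9.00883947e+01]
[[252.97399058 250.3556368 ]
 [252.04314847  14.7721391 ]
 [440.6091827   18.98221925]
 [411.85595904 249.80569271]]
```

View pics/w4.png

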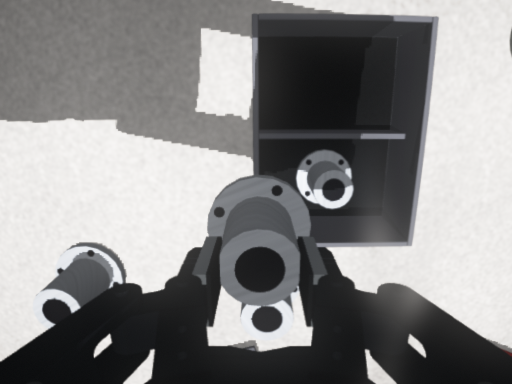

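```bash
python3 - <<'E'
from h import *
w=cam("wrist");crop(w,360,190,440,260,8,"c1.png");crop(w,235,0,335,60,8,"c2.png");crop(w,390,0,460,50,8,"c3.png")
for uv in((252,14),(438,17),(412,244.5)): print(onz(w,uv,.078))
print(onz(w,(333,189),.061))
E
python3 -c "
import cv2,numpy as np
a=[cv2.imread(f'pics/c{i}.png') for i in(1,2,3)]
o=np.zeros((600,800,3),np.uint8);o[:360,:480]=a[0][120:480,160:640];o[:400,480:]=a[2][:400,100:420];o[400:600,:480]=a[1][60:260,:480]
cv2.imwrite('pics/c4.png',o)"
```

```text
[0.53901854 0.11880512 0.078     ]
[0.68670763 0.11948827 0.078     ]
[ 0.68824943 -0.07640151  0.078     ]
[ 0.61366364 -0.0271356   0.061     ]
```

View pics/c4.png

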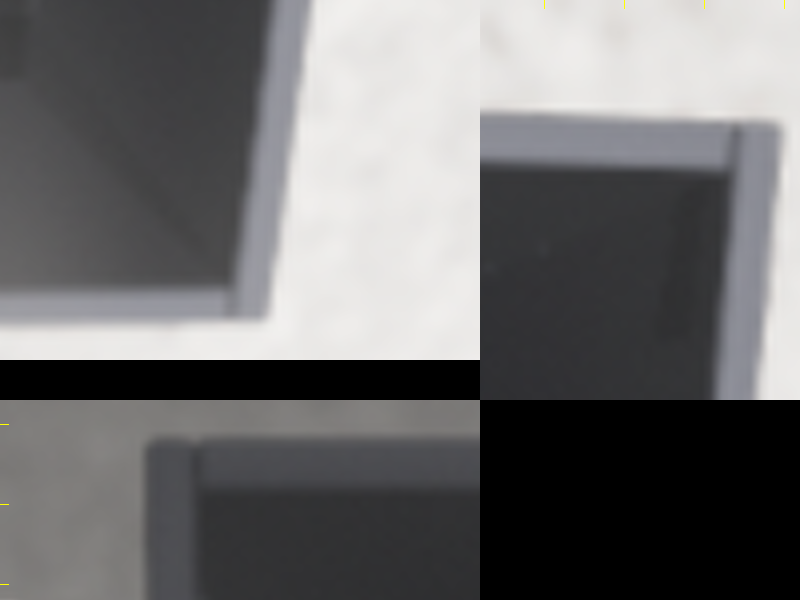

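Wrist gives box centre (0.614, 0.022), two-view gives (0.615, 0.019), so I use (0.6145, 0.0205) and bay centre (0.6145, 0.069). Moving over and down.

Call:
play_rows --series '[[[0.028,0.023,0,0,0,0,0],[0.028,0.023,0,0,0,0,0],[0.0285,0.0233,0,0,0,0,0],[0,0,0,0,0,0,0],[0,0,0.025,0,0,0,0],[0,0,0.025,0,0,0,0],[0,0,0,0,0,0,0],[0,0,0,0,0,0,0]]]'

```text
clock: 7.27
tool_pos: [0.6126, 0.0669, 0.1574]
tool_rot: [-179.8, 0.0, 89.9]
contact_force: [0.3, 1.4, -2.9]
gripper_width: 0.404
```

Run:
```python
from h import *
s=sensors.state(); print(s["tool_pos"],s["tool_rot"])
w=cam("wrist");a=cam("scene");b=cam("side")
im=np.hstack([cv2.resize(w["img"],None,fx=.75,fy=.75),cv2.resize(a["img"][150:270,220:340],(288,288)) ])
cv2.imwrite("pics/w5.png",im[:,:,::-1])
```

```text
[0.61264447 0.06689545 0.15744105] [-1.79803757e+02  1.46937678e-02  8.99149471e+01]
```

View pics/w5.png

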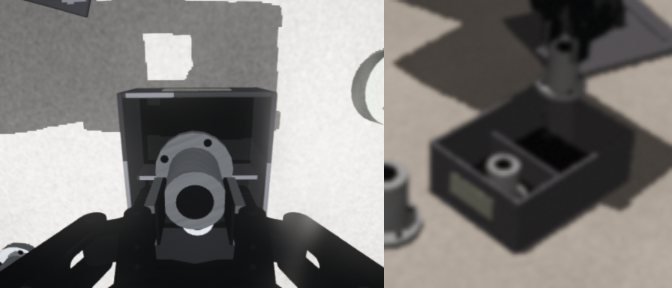

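The housing hangs over the far (+y) bay and is centred in x: rims at 118 and 276, bore at 195 in the scaled picture. Descending.

Call:
play_rows --series '[[[0.002,0.002,0.02,0,0,0,0],[0,0,0.02,0,0,0,0],[0,0,0.02,0,0,0,0],[0,0,0.02,0,0,0,0],[0,0,0.02,0,0,0,0],[0,0,0.01,0,0,0,0],[0,0,0.006,0,0,0,0],[0,0,0,0,0,0,0],[0,0,0,0,0,0,0]]]'

```text
clock: 8.17
tool_pos: [0.6168, 0.0697, 0.0433]
tool_rot: [179.9, -0.0, 90.0]
contact_force: [-0.2, -0.8, -3.3]
gripper_width: 0.409
```

Call:
play_rows --series '[[[0,0,0.002,0,0,0,0],[0,0,0.002,0,0,0,0],[0,0,0,0,0,0,0],[0,0,0,0,0,0,0]]]'

```text
clock: 8.5
tool_pos: [0.6163, 0.0698, 0.0387]
tool_rot: [180.0, -0.0, 90.0]
contact_force: [-0.5, 0.8, -3.2]
gripper_width: 0.406
```

Call:
play_rows --series '[[[0,0,0.002,0,0,0,0],[0,0,0,0,0,0,0],[0,0,0,0,0,0,0]]]'

```text
clock: 8.75
tool_pos: [0.6161, 0.0697, 0.0363]
tool_rot: [-180.0, -0.0, 90.0]
contact_force: [-1.0, 1.3, -3.0]
gripper_width: 0.399
```

Call:
play_rows --series '[[[0,0,0.0015,0,0,0,0],[0,0,0,0,0,0,0],[0,0,0,0,0,0,0]]]'

```text
clock: 9.0
tool_pos: [0.6161, 0.0697, 0.0348]
tool_rot: [-180.0, 0.0, 90.0]
contact_force: [0.5, -0.5, -2.9]
gripper_width: 0.411
```

Call:
play_rows --series '[[[0,0,0.001,0,0,0,0],[0,0,0,0,0,0,0],[0,0,0,0,0,0,0]]]'

```text
clock: 9.25
tool_pos: [0.6161, 0.0698, 0.0345]
tool_rot: [180.0, -0.0, 90.0]
contact_force: [-4.0, -0.7, 8.6]
gripper_width: 0.403
```

Call:
play_rows --series '[[[0,0,0.001,0,0,0,0],[0,0,0,0,0,0,0],[0,0,0,0,0,0,0]]]'

```text
clock: 9.5
tool_pos: [0.6161, 0.0697, 0.0343]
tool_rot: [180.0, -0.0, 90.0]
contact_force: [-9.1, -0.8, 23.6]
gripper_width: 0.408
```

It touches the floor (+24 N, z as computed). Opening in steps.

Call:
play_rows --series '[[[0,0,-0.001,0,0,0,0],[0,0,0,0,0,0,50],[0,0,0,0,0,0,60],[0,0,0,0,0,0,70],[0,0,0,0,0,0,80],[0,0,0,0,0,0,80],[0,0,0,0,0,0,80],[0,0,0,0,0,0,80]]]'

```text
clock: 10.17
tool_pos: [0.6161, 0.0697, 0.0338]
tool_rot: [-180.0, 0.0, 90.0]
contact_force: [-0.1, 0.4, 0.2]
gripper_width: 0.803
```

Call:
play_rows --series '[[[0,0,-0.01,0,0,0,80],[0,0,-0.02,0,0,0,80],[0,0,-0.03,0,0,0,80],[0,0,-0.03,0,0,0,80],[0,0,-0.04,0,0,0,80],[0,0,-0.04,0,0,0,100],[0,0,0,0,0,0,100],[0,0,0,0,0,0,100]]]'

```text
clock: 10.83
tool_pos: [0.6177, 0.0698, 0.2075]
tool_rot: [179.7, -0.0, 90.0]
contact_force: [-0.5, -0.4, -0.6]
gripper_width: 1.003
```

Run:
```python
from h import *
s=sensors.state(); print(s["tool_pos"],s["tool_rot"])
w=cam("wrist");a=cam("scene");b=cam("side")
im=np.hstack([cv2.resize(w["img"],None,fx=.75,fy=.75),np.vstack([cv2.resize(a["img"][170:260,230:330],(160,144)),cv2.resize(b["img"][150:230,180:270],(160,144)) ])])
cv2.imwrite("pics/w6.png",im[:,:,::-1])
```

```text
[0.61771962 0.06984781 0.20751685] [ 1.79684291e+02 -2.08310488e-02  8.99647180e+01]
```

View pics/w6.png

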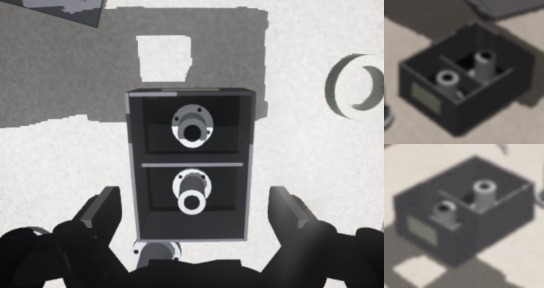

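Both housings stand upright in their bays, bores at (193,131) and (191,202) in the scaled wrist view. Now to the large lid.

Call:
play_rows --series '[[[0.0244,-0.0194,0,0,0,0,100],[0.0244,-0.0194,0,0,0,0,100],[0.0244,-0.0194,0,0,0,0,100],[0.0244,-0.0194,0,0,0,0,100],[0.0244,-0.0194,0,0,0,0,100],[0.0244,-0.0194,0,0,0,0,100],[0.0244,-0.0194,0,0,0,0,100],[0.0244,-0.0194,0,0,0,0,100],[0.0244,-0.0194,0,0,0,0,100],[0,0,0,0,0,0,100]]]'

```text
clock: 11.82
tool_pos: [0.4379, 0.2921, 0.2027]
tool_rot: [-179.8, 0.0, 90.1]
contact_force: [-0.0, 0.2, -0.0]
gripper_width: 1.0
```

Call:
play_rows --series '[[[0,0,0,0,0,5.7,100],[0,0,0,0,0,5.7,100],[0,0,0,0,0,5.8,100],[0,0,0,0,0,0,100],[0,0,0,0,0,0,100]]]'

```text
clock: 12.23
tool_pos: [0.4413, 0.2891, 0.2031]
tool_rot: [-179.9, 0.1, 72.9]
contact_force: [-0.0, 0.0, 0.9]
gripper_width: 1.003
```

Run:
```python
from h import *
s=sensors.state(); print(s["tool_pos"],s["tool_rot"])
w=cam("wrist");cv2.imwrite("pics/w7.png",w["img"][:,:,::-1])
R=cv2.Rodrigues(np.array([0,0,np.radians(-17.2)]))[0]
P=[np.array([.443,.328,0])+R@np.array(p) for p in([-.008,-.045,.049],[-.008,.045,.049],[.008,.045,.049],[.008,-.045,.049],[-.085,-.11,.014],[-.085,.11,.014],[.085,.11,.014],[.085,-.11,.014])]
print(proj(w,P).round(1))
```

```text
[0.44130797 0.28908469 0.20307277] [-1.79934101e+02  7.13792524e-02  7.29412438e+01]
[[240.2 182.9]
 [238.9  84.4]
 [257.   84.4]
 [257.  183. ]
 [173.7 231.6]
 [159.4  15.7]
 [338.6  15.6]
 [326.5 232. ]]
```

View pics/w7.png

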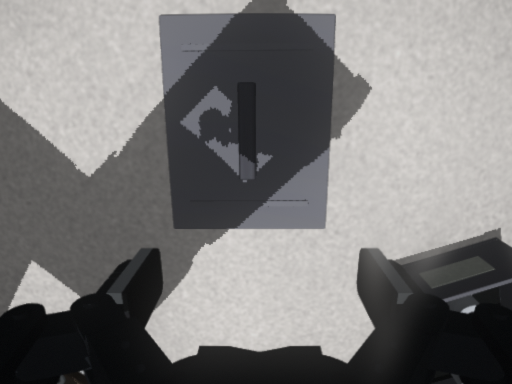

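The lid matches the prediction within 2 px: bar at u 238–256, v 82–180, square to the tool. I'll move over it and descend to TCP z about 0.036.

Call:
play_rows --series '[[[0.0193,-0.0052,0,0,0,0,100],[0.0193,-0.0052,0,0,0,0,100],[0,0,0.025,0,0,0,100],[0,0,0.025,0,0,0,100],[0,0,0.025,0,0,0,100],[0,0,0.025,0,0,0,100],[0,0,0.015,0,0,0,100],[0,0,0,0,0,0,100],[0,0,0,0,0,0,100]]]'

```text
clock: 13.03
tool_pos: [0.4428, 0.329, 0.0883]
tool_rot: [-179.9, 0.1, 72.9]
contact_force: [-0.2, -0.1, -0.3]
gripper_width: 0.997
```

Run:
```python
from h import *
s=sensors.state(); print(s["tool_pos"],s["tool_rot"])
w=cam("wrist");cv2.imwrite("pics/w8.png",w["img"][:,:,::-1])
```

```text
[0.44279489 0.32897281 0.08833697] [-1.79926235e+02  8.86107745e-02  7.28681474e+01]
```

View pics/w8.png

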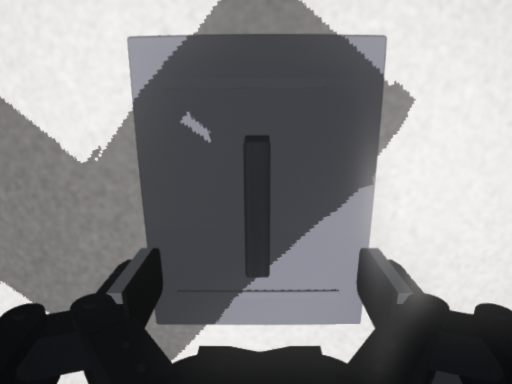

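The bar, at u about 257, is centred between the fingers (mid 259). Going down and closing.

Call:
play_rows --series '[[[0,0,0.02,0,0,0,100],[0,0,0.02,0,0,0,100],[0,0,0.012,0,0,0,100],[0,0,0,0,0,0,100],[0,0,0,0,0,0,60],[0,0,0,0,0,0,30],[0,0,0,0,0,0,0],[0,0,0,0,0,0,0],[0,0,0,0,0,0,0],[0,0,0,0,0,0,0]]]'

```text
clock: 13.92
tool_pos: [0.4434, 0.3295, 0.0374]
tool_rot: [180.0, -0.0, 72.8]
contact_force: [-0.3, -0.3, 0.3]
gripper_width: 0.147
```

Call:
play_rows --series '[[[0,0,0,0,0,0,0],[0,0,0,0,0,0,0],[0,0,-0.005,0,0,0,0],[0,0,-0.01,0,0,0,0],[0,0,-0.02,0,0,0,0],[0,0,-0.025,0,0,0,0],[0,0,0,0,0,0,0],[0,0,0,0,0,0,0]]]'

```text
clock: 14.58
tool_pos: [0.4442, 0.3301, 0.0989]
tool_rot: [179.9, -0.1, 72.8]
contact_force: [-0.5, 0.1, -0.1]
gripper_width: 0.002
```

Run:
```python
from h import *
s=sensors.state(); print(s["tool_pos"],s["tool_rot"])
w=cam("wrist");b=cam("side")
im=np.hstack([cv2.resize(w["img"],None,fx=.75,fy=.75),cv2.resize(b["img"][200:344,110:254],(288,288)) ])
cv2.imwrite("pics/w9.png",im[:,:,::-1])
```

```text
[0.44420989 0.33006233 0.09892062] [ 1.79877150e+02 -1.49900019e-01  7.27641772e+01]
```

View pics/w9.png

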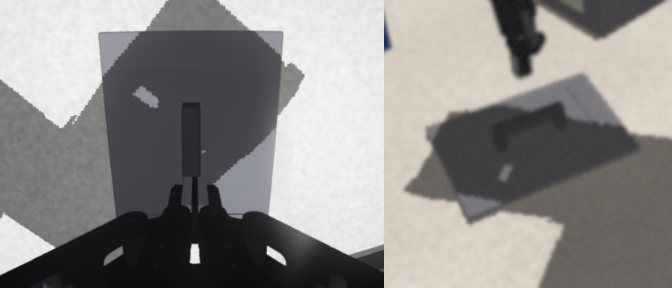

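The lid was not lifted: the gripper shut completely (0.002) and the lid is still on the bench, bar at u 243–267, v 136–237. I need to see where the fingers were relative to the bar.

Run:
```python
from h import *
w=cam("wrist");d=cam("scene");b=cam("side")
R=cv2.Rodrigues(np.array([0,0,np.radians(-17.2)]))[0]
P=[np.array([.443,.328,0])+R@np.array(p) for p in([-.008,-.045,.049],[-.008,.045,.049],[.008,.045,.049],[.008,-.045,.049],[-.085,-.11,.014],[-.085,.11,.014],[.085,.11,.014],[.085,-.11,.014])]
print(proj(w,P).round(1))
t=sensors.state()["tool_pos"]
print("tip",proj(w,[t-[0,0,.011]]),proj(b,[t-[0,0,.011]]),proj(d,[t-[0,0,.011]]))
cv2.imwrite("pics/w10.png",w["img"][:,:,::-1])
crop(b,130,190,240,290,6,"sd10.png"); crop(d,265,100,355,180,7,"sc10.png")
```

```text
[[247.3 277. ]
 [245.7 145.1]
 [272.  145.1]
 [270.7 276.9]
 [159.2 322.8]
 [131.9  42. ]
 [385.7  41.7]
 [359.1 322.6]]
tip [[257.87938837 236.20547213]] [[180.34511702 245.82029709]] [[309.64698799 144.86962505]]
```

View pics/w10.png

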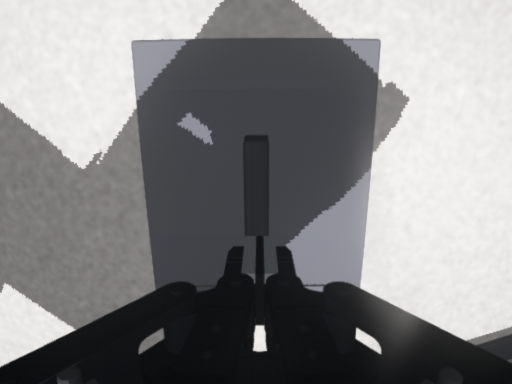

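View pics/sd10.png

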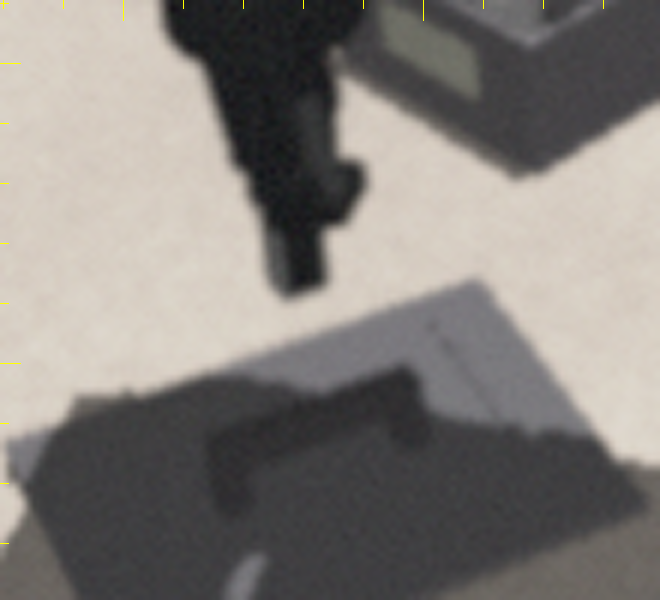

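View pics/sc10.png

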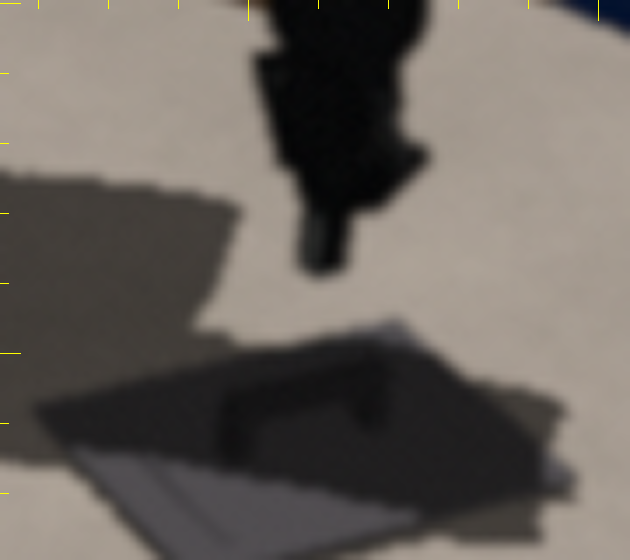

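Run:
```python
from h import *
w=cam("wrist")
im=w["img"][100:310,120:400].astype(float); im=np.clip(im*2,0,255).astype(np.uint8)
cv2.imwrite("pics/w11.png",cv2.resize(im[:,:,::-1],None,fx=2.8,fy=2.8,interpolation=cv2.INTER_CUBIC))
for z,uv in((.049,(244,136)),(.049,(270,136)),(.014,(132,40)),(.014,(380,40))): print(onz(w,uv,z))
```

```text
[0.44904439 0.37870129 0.049     ]
[0.46394628 0.3740702  0.049     ]
[0.39469826 0.45883933 0.014     ]
[0.55237419 0.40972196 0.014     ]
```

View pics/w11.png

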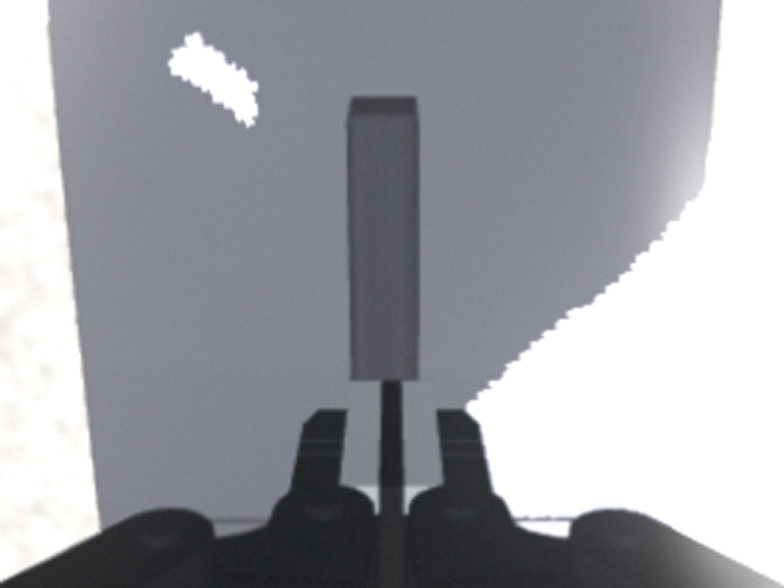

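The bar hasn't shifted by more than about 2 mm. A width of 0.147 corresponds to contact on the 16 mm bar (the 38 mm hub read 0.406, the same 3.5 mm offset). So it was gripped and then slipped out, probably held too shallow. I'll regrip deeper and lift slowly.

Call:
play_rows --series '[[[0,0,0,0,0,0,100],[0,0,0,0,0,0,100],[0,0,0,0,0,0,100],[0,0,0,0,0,0,100],[0,0,0,0,0,0,100],[0,0,0,0,0,0,100],[0,0,0.02,0,0,0,100],[0,0,0.02,0,0,0,100],[0,0,0.02,0,0,0,100],[0,0,0.008,0,0,0,100]]]'

```text
clock: 15.72
tool_pos: [0.4422, 0.3287, 0.0269]
tool_rot: [-179.9, 0.1, 72.8]
contact_force: [-0.9, -0.4, -1.4]
gripper_width: 0.999
```

Call:
play_rows --series '[[[0,0,0,0,0,0,60],[0,0,0,0,0,0,40],[0,0,0,0,0,0,30],[0,0,0,0,0,0,20],[0,0,0,0,0,0,10],[0,0,0,0,0,0,0],[0,0,0,0,0,0,0],[0,0,0,0,0,0,0],[0,0,0,0,0,0,0]]]'

```text
clock: 16.47
tool_pos: [0.4435, 0.3297, 0.0299]
tool_rot: [180.0, -0.1, 72.8]
contact_force: [-3.4, -1.0, 11.8]
gripper_width: 0.159
```

Run:
```python
from h import *
s=sensors.state(); print(s["tool_pos"],s["tool_rot"],s["contact_force"],s["gripper_width"])
w=cam("wrist")
im=w["img"][100:310,120:400].astype(float); im=np.clip(im*1.6,0,255).astype(np.uint8)
cv2.imwrite("pics/w12.png",cv2.resize(im[:,:,::-1],None,fx=2.8,fy=2.8,interpolation=cv2.INTER_CUBIC))
```

```text
[0.44352618 0.3296768  0.02990993] [ 1.79958238e+02 -5.42660749e-02  7.27667416e+01] [-3.350505   -0.98046163 11.82156118] 0.15925451913085215
```

View pics/w12.png

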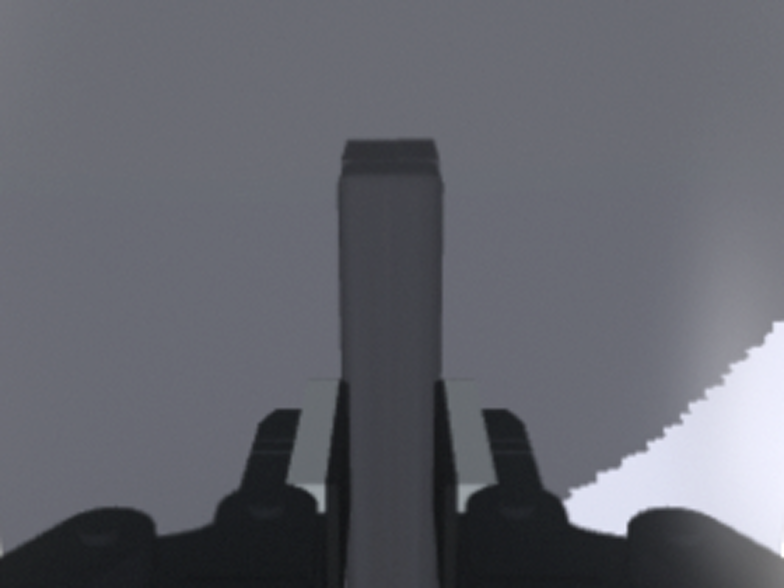

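The bar is held at width 0.159, with the same signs as the housing grip. Lifting slowly.

Call:
play_rows --series '[[[0,0,0,0,0,0,0],[0,0,0,0,0,0,0],[0,0,0,0,0,0,0],[0,0,-0.002,0,0,0,0],[0,0,-0.003,0,0,0,0],[0,0,-0.004,0,0,0,0],[0,0,-0.004,0,0,0,0],[0,0,0,0,0,0,0]]]'

```text
clock: 17.18
tool_pos: [0.4436, 0.3296, 0.0428]
tool_rot: [180.0, -0.0, 72.8]
contact_force: [-0.4, 0.5, -2.6]
gripper_width: 0.161
```

Holding at −2.6 N. Raising gradually.

Call:
play_rows --series '[[[0,0,-0.006,0,0,0,0],[0,0,-0.01,0,0,0,0],[0,0,-0.014,0,0,0,0],[0,0,-0.018,0,0,0,0],[0,0,-0.02,0,0,0,0],[0,0,-0.02,0,0,0,0],[0,0,-0.02,0,0,0,0],[0,0,-0.014,0,0,0,0],[0,0,-0.006,0,0,0,0],[0,0,0,0,0,0,0]]]'

```text
clock: 18.02
tool_pos: [0.4439, 0.3298, 0.1717]
tool_rot: [179.9, -0.1, 72.8]
contact_force: [0.5, 0.5, -3.4]
gripper_width: 0.161
```

Run:
```python
from h import *
s=sensors.state(); print(s["tool_pos"],s["tool_rot"],s["contact_force"],s["moment"],s["gripper_width"])
w=cam("wrist");b=cam("side")
im=np.hstack([cv2.resize(w["img"],None,fx=.75,fy=.75),cv2.resize(b["img"][170:314,110:254],(288,288)) ])
cv2.imwrite("pics/w13.png",im[:,:,::-1]); crop(b,110,170,250,290,5.5,"s13.png")
```

```text
[0.44390271 0.32983037 0.1716912 ] [ 1.79898328e+02 -1.21373089e-01  7.27653586e+01] [ 0.52972724  0.51341798 -3.43116759] [0.03672913 0.0687834  0.03268529] 0.16060406118213405
```

View pics/w13.png

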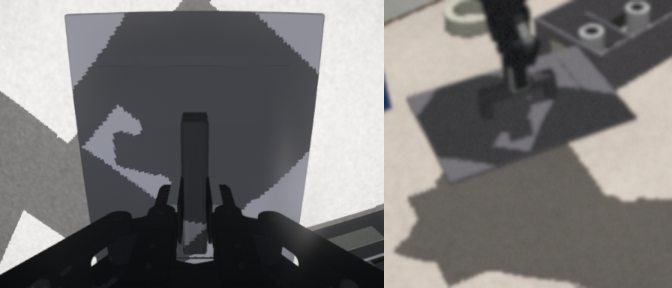

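View pics/s13.png

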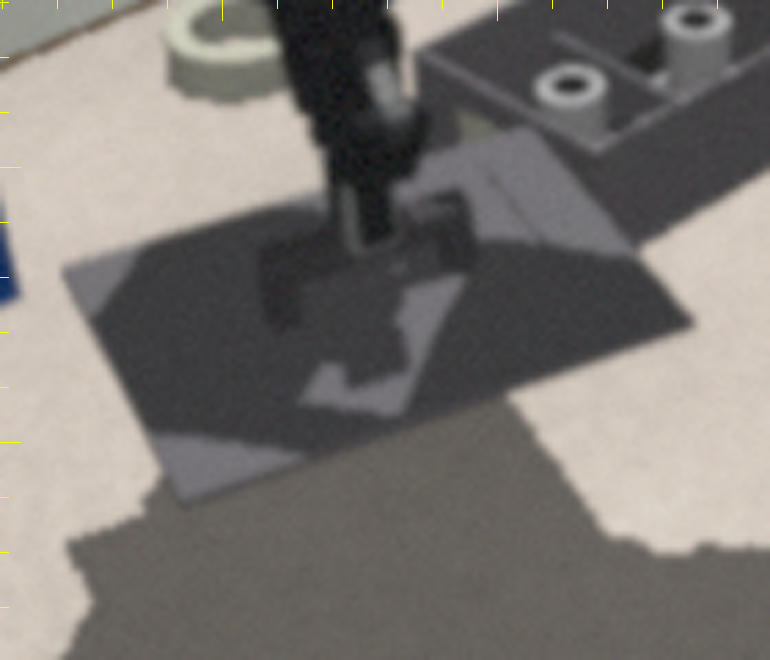

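The lid is held. I'll measure its tilt, yaw and centre relative to the TCP from the plate corners.

Run:
```python
from h import *
s=sensors.state();t=s["tool_pos"];w=cam("wrist");b=cam("side")
T=lambda x,y:(110+x/5.5-.5,170+y/5.5-.5)
z=t[2]-.016
X=np.array([onz(b,T(*u),z) for u in((530,125),(695,323),(180,505),(62,270))])
print(X.round(4).tolist(),X.mean(0)-t,[np.linalg.norm(X[i]-X[i-3]).round(4) for i in range(4)])
print([round(float(np.degrees(np.arctan2(*(X[(i+1)%4]-X[i])[1::-1]))),2) for i in range(4)])
F=[onz(w,(65/.75,16/.75),z),onz(w,(324/.75,14/.75),z)]
print(F,np.linalg.norm(F[0]-F[1]),np.degrees(np.arctan2(*(F[1]-F[0])[1::-1])))
m=(F[0]+F[1])/2; a=np.radians(72.8);print("centre off",m-.11*np.array([np.cos(a),np.sin(a),0])-t)
```

```text
[[0.4935, 0.1971, 0.1536], [0.3298, 0.2494, 0.1536], [0.3936, 0.4596, 0.1536], [0.5555, 0.4085, 0.1536]] [ 0.00020197 -0.00052079 -0.016     ] [np.float64(0.1719), np.float64(0.2197), np.float64(0.1698), np.float64(0.2203)]
[162.28, 73.13, -17.52, -106.33]
[array([0.39657502, 0.45696901, 0.15363879]), array([0.5547678 , 0.40908093, 0.15363879])] 0.1652822568998487 -16.84209959172276
centre off [ 0.000236  -0.0012534 -0.016    ]
```

The lid is level and centred on the TCP to about 1 mm, yaw −17.2°. Turning it square, then carrying it at that height.

Call:
play_rows --series '[[[0,0,0,0,0,-2,0],[0,0,0,0,0,-3.5,0],[0,0,0,0,0,-4,0],[0,0,0,0,0,-4,0],[0,0,0,0,0,-2.5,0],[0,0,0,0,0,-1.2,0],[0,0,0,0,0,0,0],[0,0,0,0,0,0,0]]]'

```text
clock: 18.88
tool_pos: [0.4429, 0.3292, 0.1694]
tool_rot: [-180.0, 0.0, 89.9]
contact_force: [-0.2, -0.1, -2.3]
gripper_width: 0.159
```

Call:
play_rows --series '[[[-0.005,0.003,0,0,0,0,0],[-0.01,0.006,0,0,0,0,0],[-0.016,0.009,0,0,0,0,0],[-0.02,0.011,0,0,0,0,0],[-0.02,0.011,0,0,0,0,0],[-0.02,0.011,0,0,0,0,0],[-0.02,0.011,0,0,0,0,0],[-0.02,0.011,0,0,0,0,0],[-0.02,0.011,0,0,0,0,0],[-0.02,0.011,0,0,0,0,0]]]'

```text
clock: 19.72
tool_pos: [0.5388, 0.1562, 0.1699]
tool_rot: [180.0, 0.0, 89.9]
contact_force: [0.5, 0.2, -2.4]
gripper_width: 0.161
```

Call:
play_rows --series '[[[-0.02,0.011,0,0,0,0,0],[-0.02,0.011,0,0,0,0,0],[-0.02,0.011,0,0,0,0,0],[-0.02,0.011,0,0,0,0,0],[-0.016,0.009,0,0,0,0,0],[-0.01,0.006,0,0,0,0,0],[-0.005,0.003,0,0,0,0,0],[0,0,0,0,0,0,0],[0,0,0,0,0,0,0]]]'

```text
clock: 20.47
tool_pos: [0.5996, 0.0474, 0.1698]
tool_rot: [-180.0, -0.0, 89.9]
contact_force: [-0.8, 0.5, -3.6]
gripper_width: 0.162
```

Call:
play_rows --series '[[[-0.009,0.005,0,0,0,0,0],[-0.009,0.005,0,0,0,0,0],[-0.0085,0.005,0,0,0,0,0],[0,0,0.01,0,0,0,0],[0,0,0.01,0,0,0,0],[0,0,0.01,0,0,0,0],[0,0,0,0,0,0,0],[0,0,0,0,0,0,0]]]'

```text
clock: 21.13
tool_pos: [0.614, 0.0211, 0.1387]
tool_rot: [-179.9, -0.0, 90.0]
contact_force: [-0.1, -0.5, -2.7]
gripper_width: 0.159
```

Run:
```python
from h import *
s=sensors.state(); print(s["tool_pos"],s["tool_rot"],s["contact_force"],s["gripper_width"])
d=cam("scene");b=cam("side");w=cam("wrist")
crop(d,225,140,345,270,4,"s14a.png");crop(b,170,120,290,250,4,"s14b.png")
a=cv2.imread("pics/s14a.png");c=cv2.imread("pics/s14b.png")
cv2.imwrite("pics/s14.png",np.hstack([a[:,:400],c[:,:400]]))
t=s["tool_pos"];z=t[2]-.016
for n,c in(("scene",d),("side",b)):
    P=[[t[0]+p,t[1]+q,z] for p,q in((-.085,-.11),(-.085,.11),(.085,.11),(.085,-.11))]
    print(n,proj(c,P).round(1).tolist())
    P=[[.6145+p,.0205+q,.078] for p,q in((-.075,-.1),(-.075,.1),(.075,.1),(.075,-.1))]
    print(n,proj(c,P).round(1).tolist())
```

```text
[0.61403165 0.02109009 0.13868851] [-1.79864714e+02 -7.18335510e-03  8.99762236e+01] [-0.07584268 -0.52046863 -2.67925354] 0.15944117467465815
scene [[232.9, 195.3], [288.1, 166.9], [331.3, 191.8], [276.0, 224.9]]
scene [[237.9, 208.3], [287.2, 181.8], [324.6, 204.3], [275.2, 234.6]]
side [[269.3, 158.5], [216.2, 187.1], [177.6, 166.0], [230.8, 141.4]]
side [[264.7, 171.0], [217.3, 197.4], [183.8, 178.6], [231.2, 155.3]]
```

View pics/s14.png

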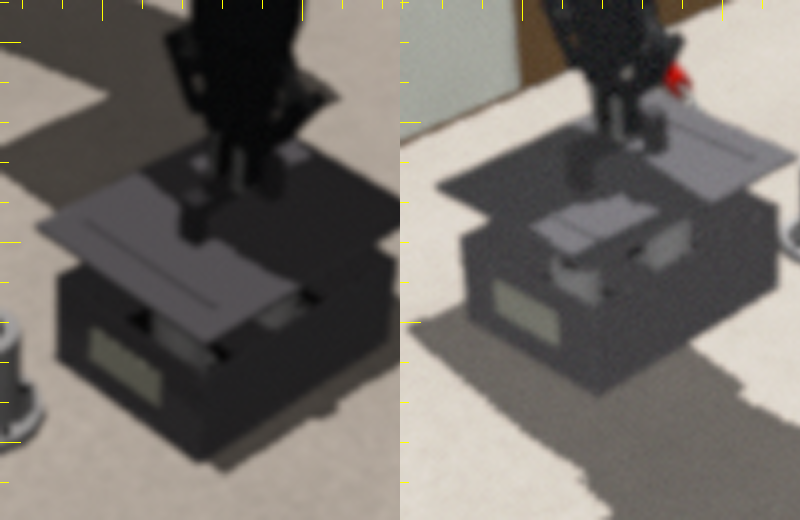

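The lid hangs level and square over the box; the corner at scene (275.8,225) matches the prediction (276,224.9). Lowering, expecting contact at TCP z about 0.100.

Call:
play_rows --series '[[[0,0,0.008,0,0,0,0],[0,0,0.008,0,0,0,0],[0,0,0.006,0,0,0,0],[0,0,0.005,0,0,0,0],[0,0,0.004,0,0,0,0],[0,0,0,0,0,0,0],[0,0,0,0,0,0,0]]]'

```text
clock: 21.87
tool_pos: [0.6149, 0.0208, 0.1086]
tool_rot: [-180.0, -0.0, 90.0]
contact_force: [-0.3, 0.0, -2.2]
gripper_width: 0.158
```

Call:
play_rows --series '[[[0,0,0.002,0,0,0,0],[0,0,0.002,0,0,0,0],[0,0,0.001,0,0,0,0],[0,0,0,0,0,0,0],[0,0,0,0,0,0,0]]]'

```text
clock: 22.28
tool_pos: [0.615, 0.0208, 0.1039]
tool_rot: [180.0, 0.0, 90.0]
contact_force: [-0.1, 0.4, -3.1]
gripper_width: 0.16
```

Call:
play_rows --series '[[[0,0,0.002,0,0,0,0],[0,0,0,0,0,0,0],[0,0,0,0,0,0,0]]]'

```text
clock: 22.53
tool_pos: [0.6149, 0.0208, 0.1018]
tool_rot: [-180.0, -0.0, 90.0]
contact_force: [-1.1, 0.4, -3.1]
gripper_width: 0.155
```

Call:
play_rows --series '[[[0,0,0.0015,0,0,0,0],[0,0,0,0,0,0,0],[0,0,0,0,0,0,0]]]'

```text
clock: 22.78
tool_pos: [0.6149, 0.0208, 0.1003]
tool_rot: [-180.0, -0.0, 90.0]
contact_force: [-1.0, 0.1, -3.9]
gripper_width: 0.161
```

Call:
play_rows --series '[[[0,0,0.0008,0,0,0,0],[0,0,0,0,0,0,0],[0,0,0,0,0,0,0]]]'

```text
clock: 23.03
tool_pos: [0.6151, 0.0208, 0.0999]
tool_rot: [180.0, -0.0, 90.0]
contact_force: [-1.5, -0.5, 4.4]
gripper_width: 0.158
```

Contact came exactly at the seated height (0.0999 against 0.100). Checking in pictures before release.

```bash
cat > look.py <<'E'
from h import *
import sys
n=sys.argv[1]
d=cam("scene");b=cam("side")
crop(d,225,140,345,270,4,"ta.png");crop(b,170,120,290,250,4,"tb.png")
a=cv2.imread("pics/ta.png");c=cv2.imread("pics/tb.png")
cv2.imwrite(f"pics/{n}.png",np.hstack([a[:,:400],c[:,:400]]))
for m,c in(("scene",d),("side",b)):
    print(m,proj(c,[[.615+p,.0205+q,.084] for p,q in((-.085,-.11),(-.085,.11),(.085,.11),(.085,-.11))]).round(1).tolist())
E
python3 look.py s15
```

```text
scene [[233.1, 206.5], [287.4, 177.7], [329.9, 203.0], [275.4, 236.5]]
side [[269.1, 169.2], [216.8, 198.4], [178.9, 176.9], [231.1, 151.7]]
```

View pics/s15.png

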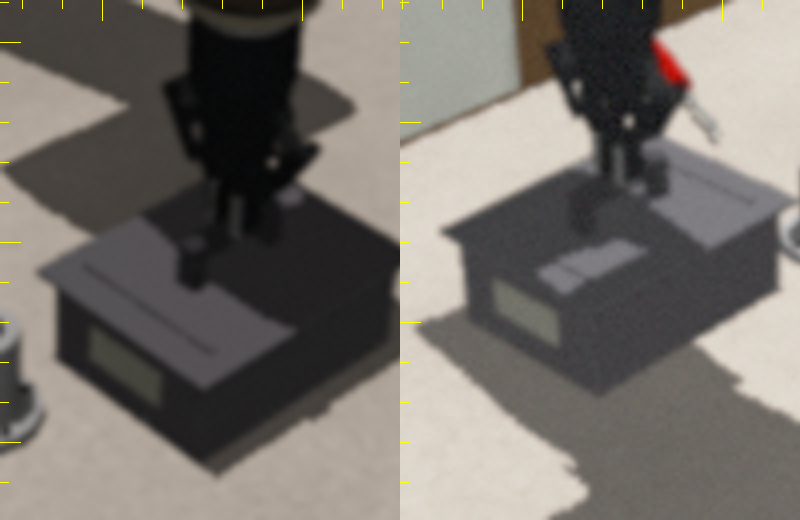

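The lid lies flat on the rim on all sides: near corner at scene (276,237), predicted (275.4,236.5). Releasing and backing off upwards.

Call:
play_rows --series '[[[0,0,0,0,0,0,20],[0,0,0,0,0,0,30],[0,0,0,0,0,0,50],[0,0,0,0,0,0,70],[0,0,0,0,0,0,80],[0,0,0,0,0,0,80],[0,0,0,0,0,0,80],[0,0,0,0,0,0,80]]]'

```text
clock: 23.8
tool_pos: [0.615, 0.0208, 0.0996]
tool_rot: [180.0, 0.0, 90.0]
contact_force: [0.7, 0.5, 0.1]
gripper_width: 0.796
```

Call:
play_rows --series '[[[0,0,-0.005,0,0,0,80],[0,0,-0.01,0,0,0,80],[0,0,-0.02,0,0,0,80],[0,0,-0.03,0,0,0,80],[0,0,-0.03,0,0,0,80],[0,0,-0.03,0,0,0,80],[0,0,-0.02,0,0,0,80],[0,0,0,0,0,0,80],[0,0,0,0,0,0,80]]]'

```text
clock: 24.55
tool_pos: [0.6157, 0.0208, 0.2467]
tool_rot: [179.8, 0.0, 90.0]
contact_force: [-0.5, -0.4, -0.1]
gripper_width: 0.798
```

```bash
python3 look.py s16
python3 - <<'E'
from h import *
w=cam("wrist");cv2.imwrite("pics/w16.png",w["img"][:,:,::-1])
d=cam("scene");cv2.imwrite("pics/sc16.png",d["img"][:,:,::-1])
print(proj(w,[[.615+p,.0205+q,.084] for p,q in((-.085,-.11),(-.085,.11),(.085,.11),(.085,-.11))]).round(1).tolist())
E
```

```text
scene [[233.1, 206.5], [287.4, 177.7], [329.9, 203.0], [275.4, 236.5]]
side [[269.1, 169.2], [216.8, 198.4], [178.9, 176.9], [231.1, 151.7]]
[[179.4, 275.3], [163.4, 54.1], [354.4, 53.8], [339.0, 275.2]]
```

View pics/s16.png

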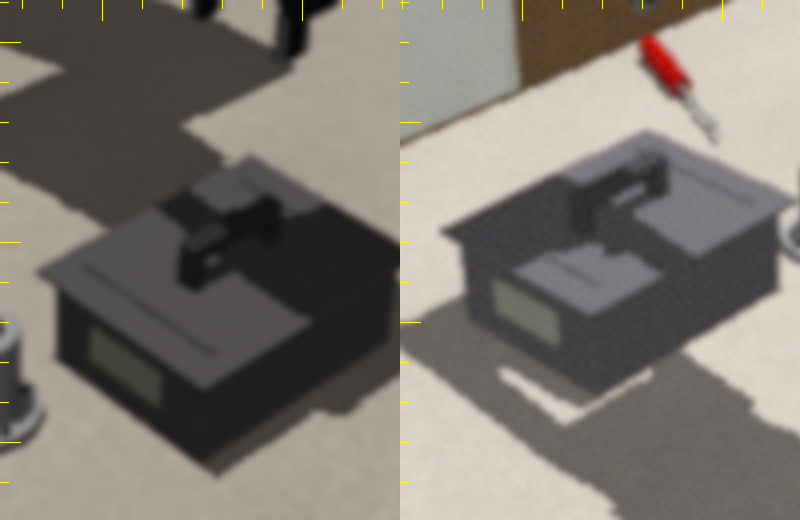

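View pics/w16.png

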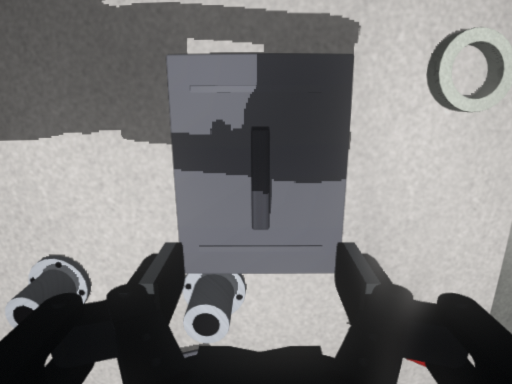

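View pics/sc16.png

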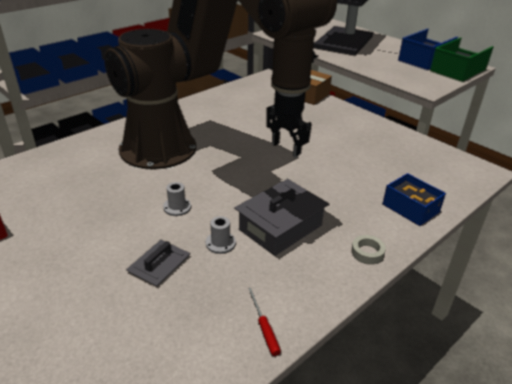

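The released lid lies flat and square on the box: wrist corners at (167,54), (353,53), (340,273) against predictions (163,54), (354,54), (339,275). The small lid at scene (159,262) and the two larger housings haven't moved. Handing in.

```bash
python3 -c "
from rig import manip,sensors
s=sensors.state();print(s['clock'],s['contact_force']);print(manip.sign_off())"
```

```text
24.75 [ 1.13051352 -1.02902507 -0.06491166]
the job is handed in; nothing more can be done
None
```

The smallest housing now stands upright on the floor of the +y bay. The large lid is on the box, with its long side along the box's long side. I handed the job in at 24.75 s of the 61 s allowed.

- **Housing:** it touched the bay floor about 5 mm higher than its height on the bench, which matches the floor thickness. The picture taken before closing showed both housings upright.
- **Lid:** it made contact at TCP z 0.0999, against 0.100 expected when seated. Most of its corners were within about 2 px of the seated prediction in the views; the far-left corner in the wrist view was 4 px off. It looked flat on the rim after release.
- **Other things:** the small lid and the two larger housings look unmoved in the last scene picture. The gripper was well clear, with about 0 N on the wrist.

**Checks that failed or disagreed:**
- The first lid grip slipped off the handle as I lifted. The lid stayed on the bench and shifted by 3 mm at most. I gripped it about 7 mm deeper, lifted slowly, and it held.
- The cameras disagreed by about 3 mm on the box position and by up to about 6 mm on single points. I averaged them, which was within the 10 mm play.

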